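# Lower the measuring probe onto the display

## Task

Press the red pawl tab down until the ratchet pawl is fully free of the teeth (it stays free by itself), then push the yellow pad at the end of the raised probe arm gently down, past the teeth, until the probe's rubber hood rests on the display, and leave it there with the pawl still free. Only push with the fingertips: do not raise the arm, do not touch the display, and leave the other things on the bench where they are.

Things in the scene. Friction and masses are not known exactly. Their poses are not given: they have to be found in the camera images.
- station: probe station, bolted to the bench: grey base plate 170 x 300 x 12 mm, its centre at y = +30 mm. Origin on the bench top; z up. The y axis runs along the station: the probe arm reaches towards +y, the pawl tab towards -y; x is parallel to both hinge axes. Arm, pawl and display are centred on x = 0.
- lever_pivot (a point): centre of the probe arm's hinge (axis along station x), 30 mm towards -y of the station's origin and 115 mm above the bench, between two aluminium cheeks.
- push_pad (a point): centre of the upper face of the yellow push pad (56 x 50 x 8 mm) at the probe arm's free end. It swings on a 232 mm arc about lever_pivot: at joint 0 it is 181 mm towards +y of the pivot and 146 mm above it; home (0.62), 232 mm towards +y and 14 mm above. At joint 0 its outer (+y) edge is up by 0.31 rad, at 0.31 it is level, at 0.62 its outer edge is down by 0.31 rad.
- hood_rim (a point): centre of the flat underside of the probe's black rubber hood (56 mm across); the white round probe stands on the arm 150 mm from the pivot, between pivot and pad, and rises 36 mm above the arm's centre line. With the arm home the rim lies on the display.
- pawl_pivot (a point): centre of the pawl's hinge (axis along station x): 60 mm towards -y of lever_pivot and 60 mm below it.
- pawl_tab (a point): centre of the upper face of the red pawl tab (44 x 44 x 8 mm). Engaged (joint 0) it is 93 mm towards -y of pawl_pivot and 50 mm above it (105 mm above the bench), outer (-y) edge 0.17 rad lower; fully pressed (0.35) it is 104 mm towards -y and 15 mm above pawl_pivot, outer edge 0.52 rad lower. It moves on a circle about pawl_pivot.
- pawl (a joint): angle of the red hook-shaped pawl, rad: 0 = engaged, its hook catches the teeth; grows as the tab is pressed down; 0.35 = end stop. The hook clears the teeth above about 0.15. A stiff hinge keeps the pawl where it is left; about 4 N on the tab moves it.
- probe_arm (a joint): angle of the probe arm, rad: 0 to 0.12 at the start (raised some 30 degrees), grows as the arm goes down, 0.62 = home: arm level, hood on the display (end stop). While the pawl is engaged a tooth stops the arm at about 0.14. A stiff hinge holds the arm at any angle; about 4 to 7 N on the yellow pad moves it down.
- display: the display module under test, a black slab 140 x 86 x 14 mm with a light screen, fixed on the base plate 120 mm towards +y of the station's origin. Origin: centre of its underside, 12 mm above the bench. Do not touch it.
- dropper: bystander, loose on the bench: white dispenser bottle with a steel cap, 44 mm across, 85 mm tall. Origin: centre of its underside. Leave it.
- white_puck: bystander, loose on the bench: white ceramic reference puck, 48 mm across, 22 mm tall. Origin: centre of its underside. Leave it.
- spare_hood: bystander, loose on the bench: orange plastic ring, 56 mm across, 25 mm tall. Origin: centre of its underside. Leave it.
- marker: bystander, loose on the bench: black and blue marker pen lying flat, 130 mm long, 15 mm thick. Origin: centre of its underside. Leave it.
- driver: bystander, loose on the bench: screwdriver lying flat, 170 mm long. Origin: centre of its underside. Leave it.
- swab_jar: bystander, loose on the bench: clear jar with a blue cap, 60 mm across, 75 mm tall. Origin: centre of its underside. Leave it.
- lens_case: bystander, loose on the bench: grey case 70 x 45 x 28 mm. Origin: centre of its underside. Leave it.

How it is judged:
By the outcome, as a careful person would: the job done as asked, in the order asked, and still so for the second after the job is handed in, with the robot touching nothing.
It also fails if it takes over 51 s, if anything falls off the work surface, if the arm or the gripper's body presses on something with over 40 N, if the wrist force passes 120 N, or if a joint passes its speed limit or range.

## Robot

A 7-joint arm with a two-finger parallel gripper is mounted at the origin on the work surface. World frame = base frame: x ahead of the robot, y to its left, z up, the work surface at z = 0. Lengths are in mm, angles in rad, forces in N, time in s.
With the tool pointing down it reaches from about 425 to 875 mm from the base axis. Payload 8.4 kg.
Tool frame: the origin (TCP) lies midway between the tips of the shut fingers; the grasp point (between the pads) lies 19 mm behind it; z points along the fingers, y is the line along which they close (so a half turn about z gives the same grasp; the last joint's range is limited). The gripper opens to 85 mm and grips with 20 to 120 N. Pads are 22 mm wide; open, the fingers measure 114 mm over their backs; the gripper's body (76 mm by 85 mm) begins 54 mm behind the grasp point. The pads swing forward as they close: fully open they stand 13 mm farther back than shut.
Start: joints at [-1.271, 0.333, 0.04, 1.465, -0.013, 1.343, -0.059], TCP at [252.402, 598.963, 231.308] pointing down, gripper open.
Joint ranges: [-2.58, 2.58], [-0.38, 2.09], [-1.3, 1.39], [0.25, 2.4], [-1.5, 4.64], [0.08, 2.09], [-2.65, 2.65]. Speed limits (rad/s): [2.22, 2.22, 2.79, 2.79, 3.14, 3.14, 3.14].

## Interface

Orientations are given as a rotation vector (axis times angle).
In Python, from cell import r gives the robot as it stands.
- The arm moves only by the shell command python3 -m inch 'ROWS' [OPENING] [FORCE]. ROWS is JSON, a list of rows, each a list of 2 entries, a list of its own where there are three numbers: the shift along the tool's x, y, z as a fraction of full scale, then the turn, a rotation vector about the tool's x, y, z as a fraction of full scale. In form: [[[dx, dy, dz], [ax, ay, az]], ...]. A call has 1 to 12 rows; each row is the pose to reach, as a shift and turn from the pose commanded when the call began, along the tool's axes at that moment, turning the shorter way round; what a row does not reach only later rows make up. Full scale, the value 1, is 250 mm for a shift and 2 pi rad for a turn. A row lasts 1/12 s, in which the tool goes at most 41.7 mm and 7.16 degrees, less where a joint would pass 70% of its speed; a pose out of reach is approached as far as the arm can. A call with a number of a shift or a turn outside -1 to 1 is refused whole. A call with a gripper value outside its range is refused whole. OPENING is the opening, from 0 (shut) to 1 (fully open), set as the call begins (- or left out, the last holds). The fingers move at their own pace and stop on an object; FORCE is the grip in N (left out, the last holds). Time passes only in rows, so rows that repeat a pose let the fingers close. It gives the time, the measured TCP pose, the force, the opening and the grip force at its end, in the units of the state.
- r.get_obs(): the state, without advancing time (a new reading comes with each control period).
- r.read_camera(name): name is "side" or "top"; returns a dict with "pixels" (384x512x3 uint8, red, green, blue), "fovy" (degrees; the focal length in pixels is half the picture's height over the tangent of half this angle, whatever the lens; pixels are square), "cx", "cy" (the principal point, pixels), "k1" (the pictures are not rectified: a ray, as slopes to the right and down, at radius r is drawn at 1 + k1 r^2 times it, then the intrinsics apply), "cam_to_world" (4x4, takes a point from camera to world coordinates). Camera axes: x right, y up, looking along -z (the intrinsics and any distortion apply to the point x, -y, -z); pixel columns grow to the right and rows downward; lengths in mm; the calibration is good to about 2 mm. A picture is of the moment at which its call begins. There is no depth.
- r.finish_job(): hands the job in; it is judged then, once.
The state is a dict: "t": time; "joint_positions": joint angles; "qd": joint speeds; "joint_torque": joint torques, N m; "position": TCP position; "ee_rot": TCP orientation; "contact_force": force on the tool from outside, world axes, zero at the start; "wrist_torque": the same for the moment, N m; "opening": opening from 0.0 (shut) to 1.0 (fully open); "gripper_force": force on a finger pad.
Only numpy, scipy, OpenCV 4.12 (cv2) and the standard library are available. Lean on these libraries where they do the work, as an engineer would, in place of code of your own. Each camera call takes 0.05 s, during which the arm holds its last target. There are 200 camera calls.

## Working session

There is one attempt and no reset: what is moved stays moved. The work goes in short steps, Python scripts to look and compute and a shell command to move; the robot and the scene stay as the last step left them, time stands still between calls to the robot, and variables do not carry over. Pictures are saved under pics/ and viewed, at most 10 in all, crops included, and the job is handed in when it is done.

```bash
mkdir -p pics; ls
cat > h.py <<'E'
import numpy as np,cv2
from cell import r
def shot(n):
    c=r.read_camera(n); return c
def ray(c,u,v):
    H=c["pixels"].shape[0]; f=H/2/np.tan(np.radians(c["fovy"])/2)
    K=np.array([[f,0,c["cx"]],[0,f,c["cy"]],[0,0,1.]])
    p=cv2.undistortPoints(np.array([[[u,v]]],float),K,np.array([c["k1"],0,0,0,0.]))[0,0]
    M=np.array(c["cam_to_world"]); d=M[:3,:3]@np.array([p[0],-p[1],-1]); return M[:3,3],d/np.linalg.norm(d)
def onz(c,u,v,z):
    o,d=ray(c,u,v); return o+d*(z-o[2])/d[2]
def tri(a,b):
    (o1,d1),(o2,d2)=a,b
    A=np.stack([d1,-d2],1); s=np.linalg.lstsq(A,o2-o1,rcond=None)[0]
    p,q=o1+d1*s[0],o2+d2*s[1]; return (p+q)/2,np.linalg.norm(p-q)
E
python3 - <<'E'
from h import *
print(r.get_obs())
for n in("top","side"):
    c=shot(n); cv2.imwrite(f"pics/{n}0.png",c["pixels"][:,:,::-1]); print(n,c["fovy"],c["k1"],np.round(c["cam_to_world"],3).tolist())
    hsv=cv2.cvtColor(c["pixels"],cv2.COLOR_RGB2HSV)
    for k,lo,hi in(("yel",(22,120,90),(35,255,255)),("red",(0,140,70),(6,255,255)),("red2",(172,140,70),(180,255,255))):
        N,_,st,ce=cv2.connectedComponentsWithStats(cv2.inRange(hsv,lo,hi))
        print(k,[(s.tolist(),np.round(e,1).tolist()) for s,e in zip(st[1:],ce[1:]) if s[4]>25])
E
```

```text
pics
{'t': 0.0, 'joint_positions': array([-1.27123176,  0.33390648,  0.03990685,  1.46627937, -0.01342822,
        1.34331293, -0.05851181]), 'qd': array([-0.00055987, -0.00055126,  0.00191436,  0.00060518,  0.0006714 ,
        0.00040804,  0.00024103]), 'joint_torque': array([-7.71746327e-04, -6.58567858e+01,  1.36482462e+00, -4.05556512e+01,
        1.67387864e-02,  1.27242572e-02,  7.82209710e-07]), 'position': array([252.23828806, 598.55813887, 230.42061965]), 'ee_rot': array([-6.22292740e-01, -3.07910603e+00,  2.54951465e-03]), 'contact_force': array([-0.59702411, -0.6743813 , -0.29762506]), 'wrist_torque': array([-0.04821914, -0.00635434,  0.0024319 ]), 'gripper_force': 0.0, 'opening': 0.9980081056110207}
top 48.171870813667965 -0.019140348110418287 [[0.02, 0.996, -0.083, 403.204], [-1.0, 0.019, -0.017, 15.582], [-0.015, 0.084, 0.996, 1308.414], [0.0, 0.0, 0.0, 1.0]]
yel [([213, 179, 23, 25, 456], [224.0, 191.2]), ([26, 180, 3, 21, 48], [26.9, 189.4]), ([23, 221, 4, 21, 57], [24.4, 231.9]), ([20, 263, 5, 20, 56], [22.0, 272.6]), ([18, 305, 4, 22, 64], [19.3, 315.8])]
red [([415, 68, 97, 74, 3425], [461.8, 106.3]), ([326, 198, 35, 17, 320], [348.6, 205.8]), ([410, 246, 23, 28, 258], [421.1, 260.0]), ([229, 322, 78, 51, 1186], [266.3, 336.7]), ([0, 332, 82, 52, 1735], [33.3, 362.9]), ([242, 351, 59, 33, 319], [261.6, 372.7]), ([266, 353, 16, 8, 33], [273.1, 356.5]), ([229, 356, 8, 22, 48], [230.7, 367.8]), ([0, 373, 14, 11, 87], [4.9, 379.7])]
red2 []
side 48.658663288405265 -0.10064629865547836 [[-0.76, 0.492, -0.425, -53.981], [-0.65, -0.589, 0.481, 662.618], [-0.014, 0.641, 0.767, 1177.506], [0.0, 0.0, 0.0, 1.0]]
yel [([226, 185, 25, 20, 283], [237.6, 194.1])]
red [([339, 71, 59, 42, 1550], [368.9, 90.7]), ([262, 72, 70, 53, 1520], [296.3, 100.4]), ([304, 158, 12, 8, 58], [309.2, 161.3])]
red2 []
```

View pics/top0.png

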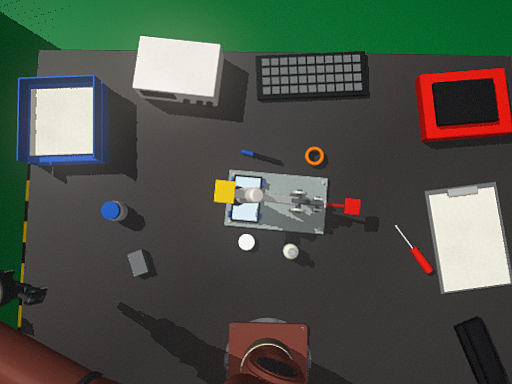

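View pics/side0.png

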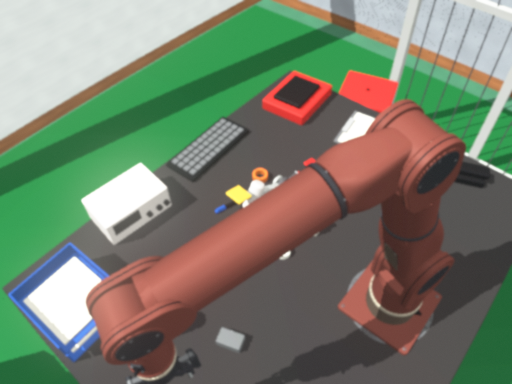

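Run:
```python
from h import *
from scipy.optimize import brentq
C={}
for n in("top","side"):
    c=shot(n); C[n]=c
    hsv=cv2.cvtColor(c["pixels"],cv2.COLOR_RGB2HSV)
    for k,lo,hi in(("yel",(22,120,90),(35,255,255)),("red",(0,140,70),(6,255,255))):
        m=cv2.morphologyEx(cv2.inRange(hsv,lo,hi),cv2.MORPH_OPEN,np.ones((7,7)) if k=="red" and n=="top" else np.ones((3,3)))
        N,_,st,ce=cv2.connectedComponentsWithStats(m)
        for s,e in zip(st[1:],ce[1:]):
            if 200<s[0]+0<365 and 150<s[1]<230 and s[4]>25: print(n,k,s,e.round(1)); C[n+k]=e
pt,ps=C["topyel"],C["sideyel"]
pad,gap=tri(ray(C["top"],*pt),ray(C["side"],*ps)); print("pad",pad.round(1),gap)
tab=onz(C["top"],*C["topred"],105); print("tab",tab.round(1))
d=pad-tab; print("dist",np.hypot(*d[:2]), "expect",93+60+181,"to",93+60+210)
print("yaw of station y axis from world y",np.arctan2(-d[0],d[1]))
# joint from pad height
R=np.hypot(181,146);a0=np.arctan2(146,181)
for z in(pad[2],): print("q from z",a0-np.arcsin((z-115)/R))
```

```text
top yel [214 180  21  24 445] [224.  191.4]
top red [344 198  17  17 261] [351.9 206. ]
side yel [226 185  24  19 281] [237.4 194. ]
side red [304 158  11   8  56] [309.  161.3]
pad [485.9 119.2 240.6] 2.871613811627757
tab [ 460.9 -227.6  105. ]
dist 347.7145055579953 expect 334 to 363
yaw of station y axis from world y -0.07198695459458379
q from z 0.1080349506662025
```

```bash
cat >> h.py <<'E'
from scipy.spatial.transform import Rotation as Ro
def go(*ts):
    o=r.get_obs(); R=Ro.from_rotvec(o["ee_rot"]).as_matrix()
    print("t",round(o["t"],2),"pos",o["position"].round(1),"F",o["contact_force"].round(1),"q",o["joint_positions"].round(2),"zaxis",R[:,2].round(3))
    for t in ts: print(t,(R.T@(np.array(t,float)-o["position"])/250).round(3).tolist())
E
python3 -c "
from h import *
go((300,570,370),(380,480,370),(460,360,370))"
```

```text
t 0.2 pos [252.3 598.7 230.7] F [0.  0.2 0.1] q [-1.27  0.33  0.04  1.47 -0.01  1.34 -0.06] zaxis [-0.    -0.001 -1.   ]
(300, 570, 370) [-0.22, -0.032, -0.557]
(380, 480, 370) [-0.655, -0.24, -0.557]
(460, 360, 370) [-1.136, -0.558, -0.556]
```

```bash
python3 -m inch '[[[-0.02,0,-0.1],[0,0,0]],[[-0.07,-0.01,-0.22],[0,0,0]],[[-0.13,-0.02,-0.35],[0,0,0]],[[-0.22,-0.03,-0.47],[0,0,0]],[[-0.31,-0.07,-0.54],[0,0,0]],[[-0.4,-0.12,-0.56],[0,0,0]],[[-0.5,-0.17,-0.56],[0,0,0]],[[-0.59,-0.21,-0.56],[0,0,0]],[[-0.655,-0.24,-0.56],[0,0,0]],[[-0.75,-0.31,-0.56],[0,0,0]],[[-0.85,-0.38,-0.56],[0,0,0]],[[-0.9,-0.42,-0.56],[0,0,0]]]' 0; python3 -c "
from h import *
go((480,300,370),(500,120,370),(480,60,370),(460,-60,370),(461,-228,300))"
```

```text
t: 1.2
position: [421.4, 411.3, 371.4]
ee_rot: [0.628, 3.077, -0.001]
contact_force: [0.4, -0.0, 0.2]
opening: 0.005
gripper_force: 0.0
t 1.2 pos [421.4 411.3 371.4] F [ 0.4 -0.   0.2] q [-1.    0.17  0.18  1.39 -0.03  1.58  0.34] zaxis [ 0.001 -0.001 -1.   ]
(480, 300, 370) [-0.39, -0.318, 0.006]
(500, 120, 370) [-0.746, -0.949, 0.007]
(480, 60, 370) [-0.766, -1.201, 0.007]
(460, -60, 370) [-0.881, -1.674, 0.008]
(461, -228, 300) [-1.147, -2.291, 0.288]
```

```bash
python3 -m inch '[[[-0.07,-0.05,0],[0,0,0]],[[-0.17,-0.13,0],[0,0,0]],[[-0.28,-0.22,0],[0,0,0]],[[-0.38,-0.32,0],[0,0,0]],[[-0.45,-0.42,0],[0,0,0]],[[-0.52,-0.53,0],[0,0,0]],[[-0.58,-0.64,0],[0,0,0]],[[-0.64,-0.75,0],[0,0,0]],[[-0.7,-0.85,0],[0,0,0]],[[-0.74,-0.92,0],[0,0,0]],[[-0.75,-0.96,0],[0,0,0]],[[-0.755,-1,0],[0,0,0]]]'; python3 -c "
from h import *
go((465,-60,370),(461,-140,370),(461,-228,300))"
```

```text
t: 2.2
position: [495.7, 110.4, 371.3]
ee_rot: [-0.624, -3.079, -0.0]
contact_force: [0.2, 0.2, -0.2]
opening: 0.003
gripper_force: 0.0
t 2.2 pos [495.7 110.4 371.3] F [ 0.2  0.2 -0.2] q [-0.7  -0.01  0.39  1.58  0.    1.57  0.86] zaxis [-0.  0. -1.]
(465, -60, 370) [-0.152, -0.675, 0.005]
(461, -140, 370) [-0.262, -0.976, 0.005]
(461, -228, 300) [-0.399, -1.301, 0.285]
```

```bash
python3 -m inch '[[[-0.01,-0.05,0],[0,0,0]],[[-0.03,-0.14,0],[0,0,0]],[[-0.05,-0.25,0],[0,0,0]],[[-0.08,-0.36,0],[0,0,0]],[[-0.1,-0.47,0],[0,0,0]],[[-0.13,-0.58,0],[0,0,0]],[[-0.16,-0.69,0],[0,0,0]],[[-0.2,-0.8,0],[0,0,0]],[[-0.23,-0.89,0],[0,0,0]],[[-0.26,-0.96,0],[0,0,0]],[[-0.27,-0.99,0],[0,0,0]],[[-0.275,-1,0],[0,0,0]]]'; python3 -c "
from h import *
go((461,-228,300),(461,-230,125))"
```

```text
t: 3.2
position: [461.9, -146.5, 371.4]
ee_rot: [0.624, 3.079, 0.0]
contact_force: [0.6, 0.7, 0.7]
opening: 0.001
gripper_force: 0.0
t 3.2 pos [ 461.9 -146.5  371.4] F [0.6 0.7 0.7] q [-0.5  -0.1   0.66  1.64  0.06  1.58  1.34] zaxis [ 0.  0. -1.]
(461, -228, 300) [-0.124, -0.302, 0.285]
(461, -230, 125) [-0.127, -0.309, 0.985]
```

```bash
python3 -m inch '[[[-0.03,-0.07,0.04],[0,0,0]],[[-0.06,-0.16,0.12],[0,0,0]],[[-0.1,-0.25,0.22],[0,0,0]],[[-0.12,-0.3,0.33],[0,0,0]],[[-0.13,-0.32,0.44],[0,0,0]],[[-0.13,-0.32,0.55],[0,0,0]],[[-0.13,-0.32,0.66],[0,0,0]],[[-0.13,-0.32,0.77],[0,0,0]],[[-0.13,-0.32,0.86],[0,0,0]],[[-0.13,-0.32,0.93],[0,0,0]],[[-0.13,-0.32,0.96],[0,0,0]],[[-0.13,-0.32,0.96],[0,0,0]]]'
python3 - <<'E'
from h import *
go((461,-232,105),(460.5,-236,90),(460.5,-238,78),(460.5,-239,72))
a,b=shot("top"),shot("side")
cv2.imwrite("pics/c1.png",np.hstack([cv2.resize(x["pixels"][y0:y0+150,x0:x0+150],(400,400)) for x,x0,y0 in((a,260,130),(b,230,90))])[:,:,::-1])
E
```

```text
t: 4.2
position: [460.5, -230.4, 129.7]
ee_rot: [-0.619, -3.077, -0.0]
contact_force: [-0.2, -0.0, 0.1]
opening: 0.001
gripper_force: 0.0
t 4.2 pos [ 460.5 -230.4  129.7] F [-0.2 -0.   0.1] q [-0.35  0.17  0.81  1.95 -0.14  1.08  1.69] zaxis [-0.003  0.001 -1.   ]
(461, -232, 105) [-0.005, -0.005, 0.099]
(460.5, -236, 90) [-0.009, -0.02, 0.159]
(460.5, -238, 78) [-0.012, -0.028, 0.207]
(460.5, -239, 72) [-0.014, -0.032, 0.231]
```

View pics/c1.png

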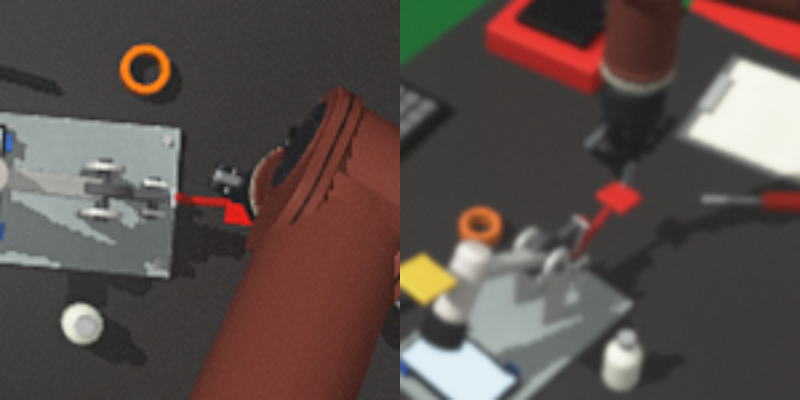

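The top crop shows the fingers over the red tab; the side crop shows the tab clear at about (618,197) (side pixel 312,164), with the fingertips just above and over its middle. Pressing now.

```bash
python3 -c "
from h import *
c=shot('side'); print(onz(c,311.8,163.9,105).round(1))"
python3 -m inch '[[[0,-0.002,0.04],[0,0,0]],[[0,-0.004,0.07],[0,0,0]],[[0,-0.006,0.09],[0,0,0]],[[-0.005,-0.008,0.1],[0,0,0]],[[-0.005,-0.01,0.11],[0,0,0]],[[-0.005,-0.012,0.12],[0,0,0]],[[-0.01,-0.016,0.13],[0,0,0]],[[-0.01,-0.018,0.14],[0,0,0]],[[-0.01,-0.02,0.15],[0,0,0]],[[-0.01,-0.02,0.16],[0,0,0]],[[-0.01,-0.022,0.17],[0,0,0]],[[-0.01,-0.022,0.17],[0,0,0]]]'; python3 -c "
from h import *
go((460.5,-238,78),(460.5,-239,72))"
```

```text
[ 457.9 -223.9  105. ]
t: 5.35
position: [461.3, -240.7, 89.2]
ee_rot: [0.624, 3.077, -0.004]
contact_force: [-2.4, -6.2, 4.5]
opening: 0.002
gripper_force: 3.2
t 5.35 pos [ 461.3 -240.7   89.2] F [-2.4 -6.2  4.5] q [-0.31  0.24  0.8   1.98 -0.21  1.    1.76] zaxis [ 0.001 -0.003 -1.   ]
(460.5, -238, 78) [0.007, 0.009, 0.045]
(460.5, -239, 72) [0.006, 0.005, 0.069]
```

```bash
python3 -m inch '[[[0,0,0.008],[0,0,0]],[[0.002,0.005,0.016],[0,0,0]],[[0.004,0.01,0.024],[0,0,0]],[[0.004,0.01,0.032],[0,0,0]],[[0.004,0.01,0.04],[0,0,0]],[[0.004,0.01,0.04],[0,0,0]]]'
python3 - <<'E'
from h import *
go((460.5,-238,78),(460.5,-239,72))
b=shot("side")
cv2.imwrite("pics/c2.png",cv2.resize(b["pixels"][110:230,240:360],(600,600),interpolation=cv2.INTER_CUBIC)[:,:,::-1])
E
```

```text
t: 5.85
position: [461.9, -239.2, 79.7]
ee_rot: [0.625, 3.075, -0.007]
contact_force: [-1.0, -10.2, 6.9]
opening: 0.001
gripper_force: 4.8
t 5.85 pos [ 461.9 -239.2   79.7] F [ -1.  -10.2   6.9] q [-0.31  0.26  0.79  1.99 -0.22  0.98  1.76] zaxis [ 0.003 -0.005 -1.   ]
(460.5, -238, 78) [0.007, 0.002, 0.007]
(460.5, -239, 72) [0.006, -0.001, 0.031]
```

View pics/c2.png

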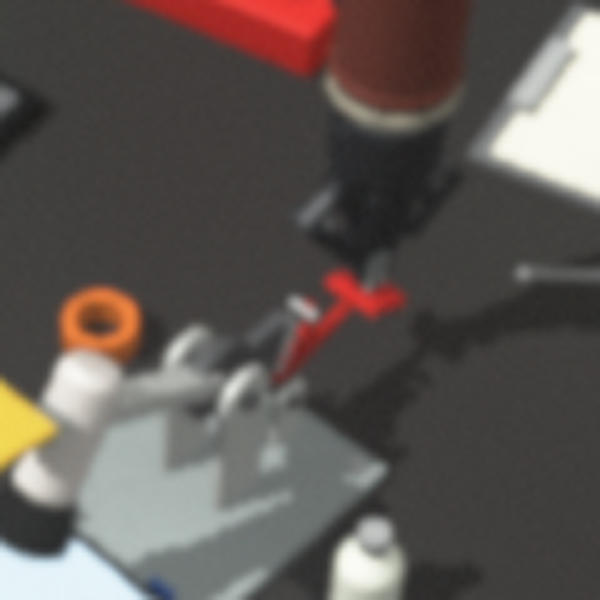

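The side crop shows the fingertips on the red tab (about (368,280) in the crop, side pixel 314,166), with the tab lower than before and the fingers well inside its edges. I'll press it a little further.

```bash
python3 -m inch '[[[0,-0.004,0.008],[0,0,0]],[[0,-0.008,0.016],[0,0,0]],[[0,-0.01,0.022],[0,0,0]],[[0,-0.01,0.022],[0,0,0]]]'; python3 -c "
from h import *
go()"
```

```text
t: 6.23
position: [461.7, -240.5, 74.3]
ee_rot: [0.623, 3.075, -0.005]
contact_force: [1.7, -7.8, 6.1]
opening: -0.001
gripper_force: 4.1
t 6.23 pos [ 461.7 -240.5   74.3] F [ 1.7 -7.8  6.1] q [-0.3   0.27  0.79  1.99 -0.23  0.97  1.77] zaxis [ 0.004 -0.004 -1.   ]
```

```bash
python3 -m inch '[[[0,0,-0.02],[0,0,0]],[[0,0,-0.06],[0,0,0]],[[0,0,-0.14],[0,0,0]],[[0,0,-0.25],[0,0,0]],[[0,0,-0.37],[0,0,0]],[[0,0,-0.5],[0,0,0]],[[0,0,-0.63],[0,0,0]],[[0,0,-0.76],[0,0,0]],[[0,0,-0.88],[0,0,0]],[[0,0,-0.96],[0,0,0]],[[0,0,-1],[0,0,0]],[[0,0,-1],[0,0,0]]]'
python3 - <<'E'
from h import *
go((470,-60,370),(490,40,370))
for n in("side",):
    c=shot(n); hsv=cv2.cvtColor(c["pixels"],cv2.COLOR_RGB2HSV)
    m=cv2.inRange(hsv,(0,140,70),(6,255,255)); m=cv2.morphologyEx(m,cv2.MORPH_OPEN,np.ones((3,3)))
    N,_,st,ce=cv2.connectedComponentsWithStats(m)
    for s,e in zip(st[1:],ce[1:]):
        if 290<e[0]<330 and 140<e[1]<200:
            print(s,e.round(1))
            for z in(105,90,80,75,70): print(z,onz(c,*e,z).round(1))
cv2.imwrite("pics/c3.png",cv2.resize(c["pixels"][110:230,240:360],(600,600),interpolation=cv2.INTER_CUBIC)[:,:,::-1])
E
```

```text
t: 7.23
position: [461.0, -238.0, 325.4]
ee_rot: [0.621, 3.076, 0.001]
contact_force: [-0.2, -0.1, 0.3]
opening: -0.001
gripper_force: 0.0
t 7.23 pos [ 461.  -238.   325.4] F [-0.2 -0.1  0.3] q [-0.41 -0.    0.82  1.66  0.    1.48  1.58] zaxis [ 0.003 -0.    -1.   ]
(470, -60, 370) [0.242, 0.67, -0.178]
(490, 40, 370) [0.324, 1.07, -0.178]
[306 165  14  10 105] [311.8 169.3]
105 [ 443.3 -203.   105. ]
90 [ 450.2 -215.1   90. ]
80 [ 454.9 -223.1   80. ]
75 [ 457.2 -227.2   75. ]
70 [ 459.5 -231.2   70. ]
[299 175   5   6  23] [301.  177.5]
105 [ 449.4 -149.1  105. ]
90 [ 456.4 -160.4   90. ]
80 [ 461.1 -168.    80. ]
75 [ 463.5 -171.8   75. ]
70 [ 465.8 -175.6   70. ]
```

View pics/c3.png

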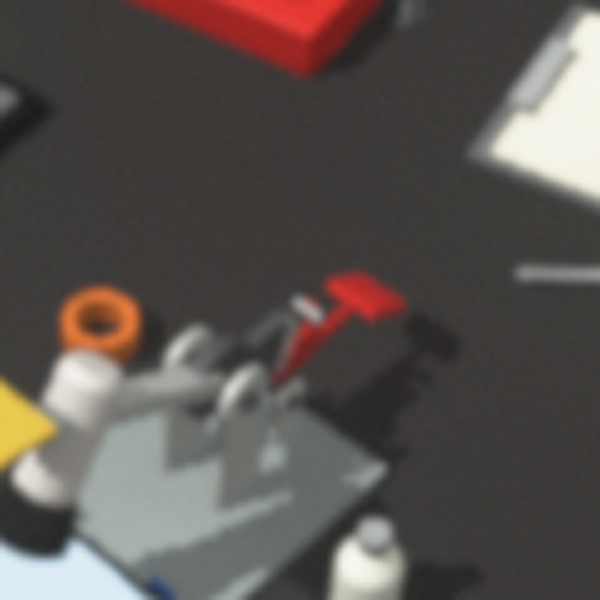

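The crop shows the tab lowered and staying down by itself, centred at about (365,295) (side pixel 312,169). Its ray meets the station's line at z≈73, which puts the pawl at about 0.31 rad, clear of the teeth. Next is the pad.

```bash
python3 -m inch '[[[0.01,0.04,-0.01],[0,0,0]],[[0.04,0.12,-0.03],[0,0,0]],[[0.08,0.22,-0.05],[0,0,0]],[[0.12,0.33,-0.07],[0,0,0]],[[0.16,0.44,-0.08],[0,0,0]],[[0.2,0.55,-0.08],[0,0,0]],[[0.24,0.66,-0.08],[0,0,0]],[[0.26,0.77,-0.08],[0,0,0]],[[0.28,0.87,-0.08],[0,0,0]],[[0.3,0.95,-0.08],[0,0,0]],[[0.31,0.99,-0.08],[0,0,0]],[[0.31,1,-0.08],[0,0,0]]]'; python3 -c "
from h import *
go((486,119,345),(486,119,270))"
```

```text
t: 8.28
position: [485.4, 24.5, 341.6]
ee_rot: [-0.617, -3.078, 0.002]
contact_force: [0.3, 0.3, -0.1]
opening: 0.0
gripper_force: 0.0
t 8.28 pos [485.4  24.5 341.6] F [ 0.3  0.3 -0.1] q [-0.65 -0.07  0.49  1.69  0.03  1.52  1.01] zaxis [-0.003 -0.001 -1.   ]
(486, 119, 345) [0.143, 0.35, -0.014]
(486, 119, 270) [0.143, 0.35, 0.286]
```

```bash
python3 -m inch '[[[0.02,0.05,0],[0,0,0]],[[0.05,0.12,0],[0,0,0]],[[0.08,0.2,0],[0,0,0]],[[0.11,0.27,0],[0,0,0]],[[0.13,0.32,0.01],[0,0,0]],[[0.143,0.35,0.04],[0,0,0]],[[0.143,0.35,0.1],[0,0,0]],[[0.143,0.35,0.17],[0,0,0]],[[0.143,0.35,0.23],[0,0,0]],[[0.143,0.35,0.27],[0,0,0]],[[0.143,0.35,0.28],[0,0,0]],[[0.143,0.35,0.28],[0,0,0]]]'
python3 - <<'E'
from h import *
R=np.hypot(181,146);a0=np.arctan2(146,181); P=np.array([471.8,-75.8]);e=np.array([.072,.997])
go(*[(*(P+e*R*np.cos(a0-q)).round(1),round(115+R*np.sin(a0-q)+off,1)) for q,off in((.108,3),(.2,2),(.3,1),(.4,1),(.5,2),(.62,3))])
a,b=shot("top"),shot("side")
cv2.imwrite("pics/c4.png",np.hstack([cv2.resize(x["pixels"][y0:y0+120,x0:x0+120],(400,400)) for x,x0,y0 in((a,180,130),(b,190,130))])[:,:,::-1])
E
```

```text
t: 9.28
position: [486.6, 116.4, 272.6]
ee_rot: [-0.624, -3.078, 0.001]
contact_force: [0.2, 0.2, 0.4]
opening: 0.004
gripper_force: 0.0
t 9.28 pos [486.6 116.4 272.6] F [0.2 0.2 0.4] q [-0.73 -0.01  0.4   1.77  0.    1.38  0.85] zaxis [-0.001 -0.001 -1.   ]
(np.float64(485.9), np.float64(119.3), np.float64(243.6)) [0.007, 0.01, 0.116]
(np.float64(486.7), np.float64(130.0), np.float64(224.1)) [0.021, 0.05, 0.194]
(np.float64(487.4), np.float64(139.6), np.float64(202.0)) [0.033, 0.087, 0.283]
(np.float64(487.9), np.float64(147.1), np.float64(180.0)) [0.043, 0.116, 0.37]
(np.float64(488.3), np.float64(152.4), np.float64(158.4)) [0.05, 0.136, 0.457]
(np.float64(488.5), np.float64(155.6), np.float64(131.7)) [0.054, 0.148, 0.564]
```

View pics/c4.png

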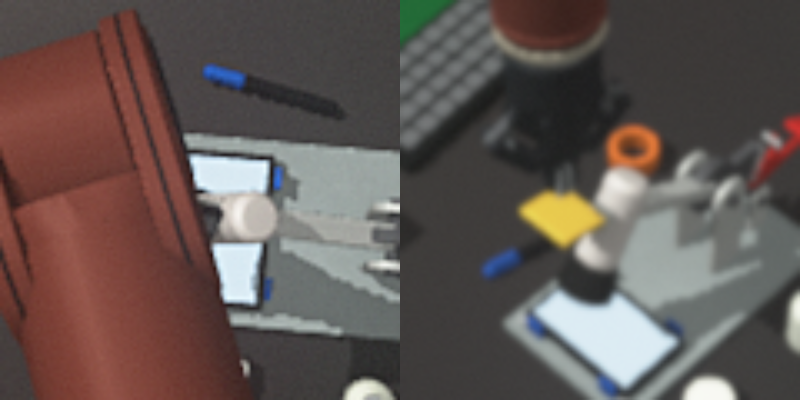

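The side crop shows the fingertips at about (567,190), just above the yellow pad centred at (562,217), and clear of the white probe. The display is clear too. I'll push down along the arc.

```bash
python3 -m inch '[[[0.004,0.006,0.04],[0,0,0]],[[0.007,0.01,0.08],[0,0,0]],[[0.007,0.01,0.1],[0,0,0]],[[0.009,0.016,0.113],[0,0,0]],[[0.012,0.023,0.127],[0,0,0]],[[0.014,0.03,0.14],[0,0,0]],[[0.016,0.037,0.155],[0,0,0]],[[0.018,0.042,0.17],[0,0,0]],[[0.02,0.048,0.185],[0,0,0]],[[0.022,0.053,0.2],[0,0,0]],[[0.024,0.058,0.212],[0,0,0]],[[0.026,0.064,0.224],[0,0,0]]]'
cat > g.py <<'E'
from h import *
R=np.hypot(181,146);a0=np.arctan2(146,181); P=np.array([471.8,-75.8]);e=np.array([.072,.997])
go(*[(*(P+e*R*np.cos(a0-q)).round(1).tolist(),round(115+R*np.sin(a0-q)+off,1)) for q,off in((.3,1),(.4,1),(.5,2),(.56,2),(.6,3),(.62,3))])
E
python3 g.py
```

```text
t: 10.38
position: [487.5, 135.5, 217.5]
ee_rot: [0.621, 3.079, 0.002]
contact_force: [-1.7, 2.7, 5.7]
opening: -0.001
gripper_force: 2.3
t 10.38 pos [487.5 135.5 217.5] F [-1.7  2.7  5.7] q [-0.74  0.04  0.39  1.85 -0.02  1.26  0.83] zaxis [ 0.001  0.001 -1.   ]
(487.4, 139.6, np.float64(202.0)) [0.007, 0.015, 0.062]
(487.9, 147.1, np.float64(180.0)) [0.016, 0.043, 0.15]
(488.3, 152.4, np.float64(158.4)) [0.023, 0.063, 0.236]
(488.4, 154.4, np.float64(144.6)) [0.026, 0.071, 0.292]
(488.5, 155.3, np.float64(136.3)) [0.027, 0.074, 0.325]
(488.5, 155.6, np.float64(131.7)) [0.028, 0.075, 0.343]
```

Contact is at 5.7 N and the arm is moving, already past the tooth stop at 0.14. Continuing.

```bash
python3 -m inch '[[[0.002,0.003,0.018],[0,0,0]],[[0.004,0.008,0.036],[0,0,0]],[[0.006,0.014,0.055],[0,0,0]],[[0.008,0.02,0.074],[0,0,0]],[[0.01,0.026,0.093],[0,0,0]],[[0.012,0.031,0.112],[0,0,0]],[[0.014,0.037,0.131],[0,0,0]],[[0.016,0.043,0.15],[0,0,0]],[[0.018,0.047,0.168],[0,0,0]],[[0.02,0.051,0.186],[0,0,0]],[[0.022,0.055,0.204],[0,0,0]],[[0.023,0.06,0.22],[0,0,0]]]'; python3 g.py
```

```text
t: 11.38
position: [488.5, 151.5, 162.5]
ee_rot: [0.621, 3.078, 0.003]
contact_force: [1.3, 3.6, 4.4]
opening: 0.001
gripper_force: 2.6
t 11.38 pos [488.5 151.5 162.5] F [1.3 3.6 4.4] q [-0.75  0.1   0.38  1.91 -0.04  1.14  0.82] zaxis [ 0.002  0.001 -1.   ]
(487.4, 139.6, np.float64(202.0)) [-0.015, -0.045, -0.158]
(487.9, 147.1, np.float64(180.0)) [-0.005, -0.017, -0.07]
(488.3, 152.4, np.float64(158.4)) [0.002, 0.003, 0.017]
(488.4, 154.4, np.float64(144.6)) [0.005, 0.01, 0.072]
(488.5, 155.3, np.float64(136.3)) [0.006, 0.014, 0.105]
(488.5, 155.6, np.float64(131.7)) [0.006, 0.015, 0.123]
```

```bash
python3 -m inch '[[[0.001,0.002,0.012],[0,0,0]],[[0.002,0.003,0.024],[0,0,0]],[[0.003,0.005,0.036],[0,0,0]],[[0.004,0.006,0.048],[0,0,0]],[[0.004,0.008,0.06],[0,0,0]],[[0.005,0.009,0.072],[0,0,0]],[[0.005,0.01,0.08],[0,0,0]],[[0.006,0.011,0.088],[0,0,0]],[[0.006,0.012,0.094],[0,0,0]],[[0.006,0.012,0.1],[0,0,0]],[[0.006,0.012,0.1],[0,0,0]]]'; python3 g.py
```

```text
t: 12.3
position: [487.3, 153.6, 137.0]
ee_rot: [-0.622, -3.079, 0.001]
contact_force: [1.9, 3.7, 3.8]
opening: -0.003
gripper_force: 1.9
t 12.3 pos [487.3 153.6 137. ] F [1.9 3.7 3.8] q [-0.74  0.12  0.38  1.93 -0.05  1.09  0.83] zaxis [-0. -0. -1.]
(487.4, 139.6, np.float64(202.0)) [-0.022, -0.051, -0.26]
(487.9, 147.1, np.float64(180.0)) [-0.012, -0.023, -0.172]
(488.3, 152.4, np.float64(158.4)) [-0.006, -0.003, -0.086]
(488.4, 154.4, np.float64(144.6)) [-0.003, 0.005, -0.03]
(488.5, 155.3, np.float64(136.3)) [-0.002, 0.008, 0.003]
(488.5, 155.6, np.float64(131.7)) [-0.001, 0.009, 0.021]
```

Now creeping in 1 mm steps until the force rises.

```bash
python3 -m inch '[[[0,0.003,0.005],[0,0,0]],[[0,0.004,0.01],[0,0,0]],[[0,0.004,0.014],[0,0,0]],[[0,0.004,0.014],[0,0,0]]]'; python3 -m inch '[[[0,0,0.004],[0,0,0]],[[0,0,0.008],[0,0,0]],[[0,0,0.008],[0,0,0]]]'
```

```text
t: 12.63
position: [487.4, 154.2, 133.3]
ee_rot: [-0.623, -3.078, 0.002]
contact_force: [-0.3, 0.9, 1.4]
opening: -0.002
gripper_force: 1.2
t: 12.88
position: [487.5, 154.4, 131.5]
ee_rot: [-0.622, -3.079, 0.001]
contact_force: [-0.7, 0.5, 1.7]
opening: -0.001
gripper_force: 1.2
```

```bash
python3 -m inch '[[[0,0,0.004],[0,0,0]],[[0,0,0.008],[0,0,0]],[[0,0,0.008],[0,0,0]]]'; python3 -m inch '[[[0,0,0.004],[0,0,0]],[[0,0,0.008],[0,0,0]],[[0,0,0.008],[0,0,0]]]'
python3 - <<'E'
from h import *
a,b=shot("top"),shot("side")
cv2.imwrite("pics/c5.png",np.hstack([cv2.resize(x["pixels"][y0:y0+120,x0:x0+120],(400,400)) for x,x0,y0 in((a,190,130),(b,190,130))])[:,:,::-1])
E
```

```text
t: 13.13
position: [487.7, 154.4, 130.6]
ee_rot: [-0.623, -3.079, 0.0]
contact_force: [-5.9, -2.0, 14.2]
opening: 0.001
gripper_force: 6.3
t: 13.38
position: [487.9, 154.5, 130.1]
ee_rot: [-0.623, -3.079, -0.001]
contact_force: [-11.7, -4.5, 30.1]
opening: -0.002
gripper_force: 13.6
```

View pics/c5.png

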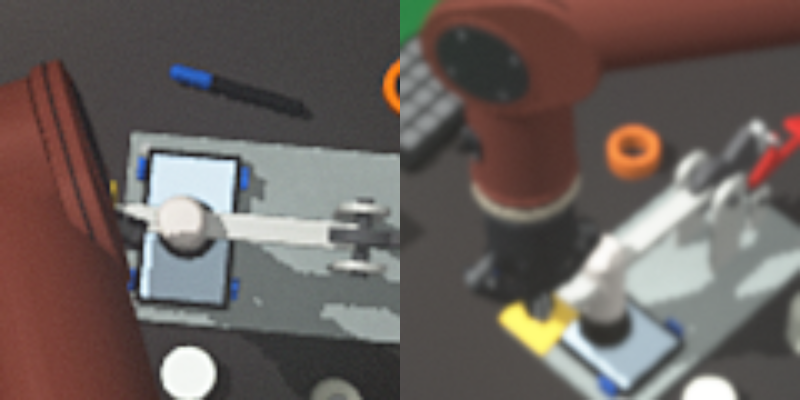

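The force has risen to 30 N with no more travel, so the end stop is reached at about z 130 (expected about 131). The side crop shows the hood down on the display at about (605,325) and the arm level. Backing off straight up.

```bash
python3 -m inch '[[[0,0,-0.008],[0,0,0]],[[0,0,-0.02],[0,0,0]],[[0,0,-0.05],[0,0,0]],[[0,0,-0.12],[0,0,0]],[[0,0,-0.22],[0,0,0]],[[0,0,-0.34],[0,0,0]],[[0,0,-0.46],[0,0,0]],[[0,0,-0.58],[0,0,0]],[[0,0,-0.7],[0,0,0]],[[0,0,-0.78],[0,0,0]],[[0,0,-0.8],[0,0,0]],[[0,0,-0.8],[0,0,0]]]'; python3 -m inch '[[[0.05,-0.02,0],[0,0,0]],[[0.1,0.05,0],[0,0,0]],[[0.15,0.15,0],[0,0,0]],[[0.2,0.27,0],[0,0,0]],[[0.24,0.4,0],[0,0,0]],[[0.28,0.52,0],[0,0,0]],[[0.3,0.64,0],[0,0,0]],[[0.3,0.74,0],[0,0,0]],[[0.3,0.8,0],[0,0,0]],[[0.3,0.8,0],[0,0,0]]]'
python3 - <<'E'
from h import *
go()
T,S=shot("top"),shot("side"); E={}
for n,c in(("t",T),("s",S)):
    hsv=cv2.cvtColor(c["pixels"],cv2.COLOR_RGB2HSV)
    for k,lo,hi in(("yel",(22,120,90),(35,255,255)),("red",(0,140,70),(6,255,255))):
        m=cv2.morphologyEx(cv2.inRange(hsv,lo,hi),cv2.MORPH_OPEN,np.ones((7,7)) if n=="t" and k=="red" else np.ones((3,3)))
        N,_,st,ce=cv2.connectedComponentsWithStats(m)
        L=[(s[4],e) for s,e in zip(st[1:],ce[1:]) if 190<e[0]<365 and 150<e[1]<240 and s[4]>25]
        if L: E[n+k]=max(L,key=lambda x:x[0])[1]; print(n,k,L)
for k in("yel","red"):
    if "t"+k in E and "s"+k in E: print(k,*tri(ray(T,*E["t"+k]),ray(S,*E["s"+k])))
cv2.imwrite("pics/c6.png",np.hstack([cv2.resize(x["pixels"][y0:y0+160,x0:x0+160],(400,400)) for x,x0,y0 in((T,200,120),(S,200,110))])[:,:,::-1])
E
```

```text
t: 14.48
position: [488.5, 154.7, 329.2]
ee_rot: [0.622, 3.077, 0.002]
contact_force: [0.7, 0.4, 0.0]
opening: -0.001
gripper_force: 0.0
t: 15.32
position: [495.6, 371.1, 324.4]
ee_rot: [-0.616, -3.078, 0.005]
contact_force: [-1.3, -0.1, -0.6]
opening: 0.002
gripper_force: 0.0
t 15.32 pos [495.6 371.1 324.4] F [-1.3 -0.1 -0.6] q [-0.91  0.24  0.25  1.4  -0.06  1.51  0.51] zaxis [-0.003 -0.003 -1.   ]
t yel [(np.int32(353), array([214.92351275, 193.33144476]))]
t red [(np.int32(202), array([352.8960396 , 206.72277228]))]
s red [(np.int32(159), array([307.55974843, 172.67295597]))]
red [ 469.08420134 -238.59352266   39.24315939] 17.510370583866024
```

View pics/c6.png

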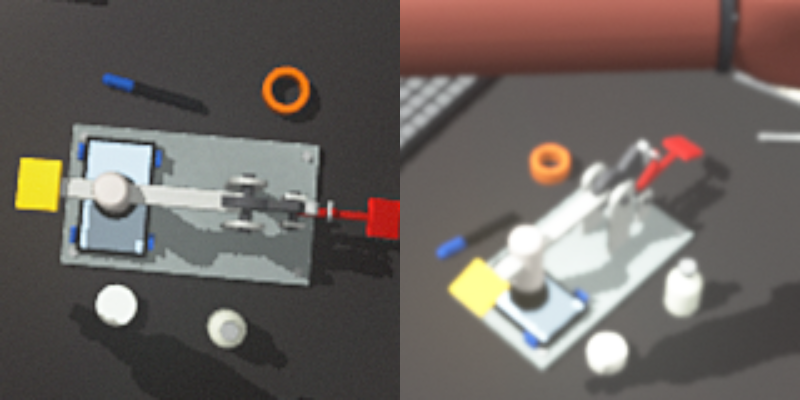

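The top crop shows the arm level over the display, with the yellow pad out at (39,184). The side crop shows the hood on the screen at (527,290), the red tab still down at (683,148) (side pixel 313,169, unchanged since pressing), and the bystanders I can see in place. Handing in.

```bash
python3 -c "
from cell import r
print(r.finish_job())"
```

```text
the job is handed in; nothing more can be done
None
```

The job is handed in: the pawl is pressed free at about 0.31 rad and stayed there, the probe arm is home with its hood on the display, and the robot is clear. The push peaked at about 33 N on the end stop, and the job took about 15 s of the 51 s allowed.

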